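# Load the slide box and the resin bottle into the transport caddy

### The arm

A 7-joint arm with a two-finger parallel gripper is mounted at the origin on a cart in front of the work surface, level with it; the furniture and walls round the work are solid. World frame = base frame: x ahead of the robot, y to its left, z up, the work surface at z = 0. Lengths are in m, angles in rad, forces in N, time in s.
With the tool pointing down it reaches from about 0.35 to 0.9 m from the base axis. Payload 8.1 kg.
Tool frame: the origin (TCP) lies midway between the tips of the shut fingers; the grasp point (between the pads) lies 19 mm behind it; z points along the fingers, y is the line along which they close (so a half turn about z gives the same grasp; the last joint's range is limited). The gripper opens to 85 mm and grips with 20 to 120 N. Pads are 22 mm wide; open, the fingers measure 114 mm over their backs; the gripper's body (76 mm by 85 mm) begins 54 mm behind the grasp point. The pads swing forward as they close: fully open they stand 13 mm farther back than shut.
Start: joints at [-1.386, 0.434, 0.025, 1.573, -0.012, 1.134, -0.075], TCP at [0.177, 0.599, 0.231] pointing down, gripper open.
Joint ranges: [-2.62, 2.62], [-0.44, 2.09], [-1.27, 1.32], [0.08, 2.57], [-1.32, 4.46], [0.12, 2], [-2.74, 2.74]. Speed limits (rad/s): [2.22, 2.22, 3.01, 3.01, 3.14, 3.14, 3.14].

### API

Orientations are given as a unit quaternion [x, y, z, w].
In Python, from cell import env gives the robot as it stands. Calls block until the motion is done:
- env.move_ptp(position, orientation): joint-space move of the TCP to a pose.
- env.move_linear(position, frame=None, rate=0.15, force_limit=None): straight line of the TCP; frame=None keeps the orientation; rate is the mean speed in m/s. With force_limit (N) it stops when the force on the tool has changed by that much, and returns True; else False.
- env.movej(angles): joint-space move.
- env.set_gripper(opening): finger opening in m; the grip force is fixed at half the most; returns when the fingers have stopped.
- env.hold(seconds).
- env.ik(position, orientation): joint angles nearest the present ones, or None.
- env.get_obs(): the state.
- env.read_camera(name): name is "scene" or "top" or "wrist"; returns the picture (400x640x3 uint8, blue, green, red); there is no depth.
- env.camera_params(name): a dict with "camera_matrix" (3x3 intrinsics, pixels), "R" (3x3) and "t" (3): a world point X has camera coordinates R X + t. Camera axes: x right, y down, z forward; pixel columns grow to the right and rows downward; lengths in m; the calibration is good to about 2 mm. The wrist camera is an equidistant fisheye: a pixel r from the principal point sees the ray r / f radians off the axis. A picture is of the moment at which its call begins: read the wrist's pose just before it. camera_params takes no time and is no camera call; for the wrist camera it gives the pose at the moment of the call.
A pose or a line that the arm cannot do raises env.PlanningError and nothing moves.
- env.hand_in(): hands the job in; it is judged then, once.
The state is a dict: "t": time; "qpos": joint angles; "qvel": joint speeds; "tau": joint torques, N m; "tool_pos": TCP position; "tool_rot": TCP orientation; "ft_force": force on the tool from outside, world axes, zero at the start; "torque": the same for the moment, N m; "grip_width": finger opening in m; "grip_force": force on a finger pad.
Only numpy, scipy, OpenCV 4.12 (cv2) and the standard library are available. Lean on these libraries where they do the work, as an engineer would, in place of code of your own. Each camera call takes 0.05 s, during which the arm holds its last target. There are 200 camera calls.

### The job

Load the metal transport caddy in front of the microtome: seat the slide box lid up in its bay, one end tucked under the bay's lip and lying flat on the bay floor, and stand the amber resin bottle upright and fully down in the caddy's round socket. Let go of both, and leave the jar, the dropper bottle and the little white-capped vial standing where they are.

Things in the scene. Friction and masses are not known exactly. Their poses are not given: they have to be found in the camera images.
- caddy: Fixed aluminium caddy, base plate 74 (x) x 188 (y) x 8 mm. Origin on the table under the plate, near its middle; y runs along its length (within 0.3 rad of world y), z up. Rectangular bay toward +y, round socket toward -y. A tool carrying the box square on leans over the socket while the box is tilted: a bottle already there would be in the way.
- bay (a point): Centre of the bay floor, 8 mm above the table and 33.3 mm along +y from the caddy origin; axes as the caddy. Inside 90.5 mm along y, 39 mm along x. Each long side has 7 mm thick cheeks at its ends only (the first 18 mm at the lip end, 39 mm high; the last 20 mm at the +y end, 20 mm high); the 52 mm between them are open down to the plate, for fingers.
- lip (a point): Middle of the lip's lower free edge; axes as the caddy. The fixed lip spans the bay's -y end (next to the socket) and overhangs it by 10 mm; underside 33 mm, top 39 mm over the bay floor; end wall behind it 8 mm thick. The opening is thus 80.5 mm, so the 84 mm box goes in tilted (30 degrees is ample), its -y end low and first under the lip, then is rocked down flat.
- end_wall (a point): Middle of the upper inner edge of the wall at the bay's +y end; axes as the caddy. It is 32 mm high over the bay floor, 7 mm thick. As the box is rocked down between the two end walls it has least room at a tilt of 19 degrees: 1.6 mm in all.
- socket (a point): Centre of the socket floor (8 mm above the table, 56 mm along -y of the caddy origin), axes as the caddy. The socket is a vertical ring: bore about 56.5 mm, outside 67 mm, 30 mm high above its floor, open at the top, no chamfer.
- box (a point): The green closed slide box (one rigid piece), 36 (x) x 84 (y) x 29 (z) mm, about 0.06 to 0.13 kg. This point is the centre of its underside, axes along its edges, z up through the lid. Lies flat on the table at any yaw at one of three places (left of the caddy, right of it near the front edge, right of it farther back). Either end may go under the lip. Grip it across its 36 mm width.
- resin_bottle: Amber round bottle with a black cap, 52 mm diameter, 99 mm high in all, grips as a straight 52 mm cylinder 97 mm high, about 0.11 to 0.22 kg. Origin at the centre of its underside, z up. Stands at another of the three places.
- jar: Bystander: clear jar with an orange cap, 68 mm diameter, 99 mm high, origin under its centre; stands at the third of the three places.
- drop_bottle: Bystander: small white dropper bottle with a blue cap, 33 mm diameter, 64 mm high, origin under its centre; stands between the caddy and the left place.
- scint_vial: Bystander: small glass vial with a white cap, 28 mm diameter, 62 mm high, origin under its centre; stands at the far left of the table, near its edge.
- handwheel (a point): Obstacle, fixed: centre of the microtome's dark handwheel (110 mm across, upright, facing the robot); its crank handle sticks out 45 mm toward the robot, 40 mm to the right of this point. The microtome's front stands 35 mm behind this point from y = -0.17 to 0.40; two more knobs stick out of it to the plane of the wheel, 260 to 350 mm above the table. Cross in front of them.

How it is judged:
At the end, for the whole second after the job is handed in: Slide box lid up in the bay: underside within 2 mm of the floor, centre within 6 mm, level to 0.04 rad, along the bay to 0.08 rad. Resin bottle in the socket: underside within 2 mm of its floor, centre within 5 mm, upright to 0.05 rad. Both released and at rest; bystanders moved under 20 mm (horizontal distance between box and bay below 0.006 m and z of box in the frame of bay below 0.002 m and angle between box's own z axis and vertical below 0.04 rad and angle between the y axis of box and the y axis of caddy, either way round below 0.08 rad and horizontal distance between resin_bottle and socket below 0.005 m and z of resin_bottle in the frame of socket below 0.002 m and angle between resin_bottle's own z axis and vertical below 0.05 rad and linear speed of resin_bottle below 0.02 m/s); the robot touches nothing.
It fails at once if the jar is moved more than 20 mm or tipped (distance of jar from where it was at the start of the episode above 0.02 m or angle between jar's own z axis and vertical above 0.3 rad).
It fails at once if the dropper bottle is moved more than 20 mm or tipped (distance of drop_bottle from where it was at the start of the episode above 0.02 m or angle between drop_bottle's own z axis and vertical above 0.3 rad).
It fails at once if the white-capped vial is moved more than 20 mm or tipped (distance of scint_vial from where it was at the start of the episode above 0.02 m or angle between scint_vial's own z axis and vertical above 0.3 rad).
It also fails if it takes over 72 s, if anything falls off the work surface, if the arm or the gripper's body presses on something with over 40 N, if the wrist force passes 120 N, or if a joint passes its speed limit or range.

## Working session

There is one attempt and no reset: what is moved stays moved. The work goes in short steps, each a Python script; the robot and the scene stay as the last script left them, time stands still between calls to the robot, and variables do not carry over. Pictures are saved under pics/ and viewed, at most 10 in all, crops included, and the job is handed in when it is done.

```bash
mkdir -p pics; ls; python3 - <<'E'
from cell import env
import cv2, numpy as np
for n in ["scene","top","wrist"]:
    im=env.read_camera(n); cv2.imwrite(f"pics/{n}0.png",im)
    p=env.camera_params(n); print(n,{k:np.round(v,4).tolist() if not isinstance(v,str) else v for k,v in p.items()})
o=env.get_obs(); print(o["t"],o["tool_pos"],o["tool_rot"],o["grip_width"])
E
```

```text
pics
scene {'camera_matrix': [[458.4379, 0.0, 326.5354], [0.0, 458.4379, 200.9234], [0.0, 0.0, 1.0]], 'R': [[-0.9058, -0.4234, 0.0143], [-0.2476, 0.5018, -0.8288], [0.3437, -0.7543, -0.5594]], 't': [0.477, 0.1702, 1.2032]}
top {'camera_matrix': [[452.0034, 0.0, 319.4085], [0.0, 452.0034, 203.6022], [0.0, 0.0, 1.0]], 'R': [[0.005, -0.9999, -0.0108], [-0.984, -0.003, -0.1781], [0.1781, 0.0115, -0.984]], 't': [0.0424, 0.5196, 1.3274]}
wrist {'camera_matrix': [[309.7069, 0.0, 324.5236], [0.0, 309.7069, 199.0185], [0.0, 0.0, 1.0]], 'R': [[0.2845, 0.9587, -0.0015], [0.9222, -0.2732, 0.2738], [0.2621, -0.0793, -0.9618]], 't': [-0.6237, -0.0359, 0.3793]}
0.15 [0.17734758 0.59892013 0.23071231] [ 1.43429218e-01  9.89660392e-01 -6.05473104e-04 -2.63239875e-05] 0.08528867784637645
```

View pics/scene0.png

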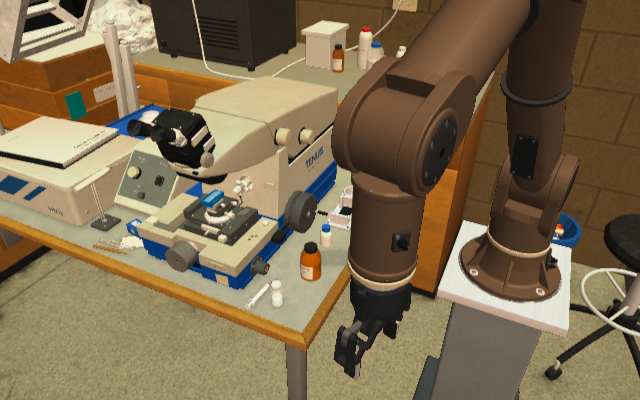

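View pics/top0.png

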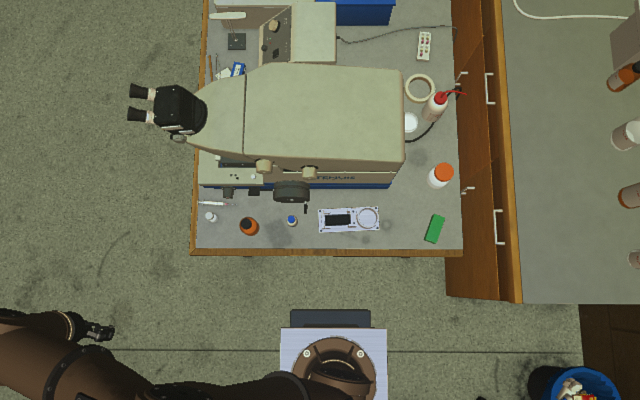

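The top view shows the box (435,229) front right, the bottle (249,226) left, the jar (441,175), the dropper bottle (292,221), the vial (210,216), and the caddy at (349,219) with its socket at (368,217). I'll get coarse positions first, then take close wrist looks.

```bash
cat > h.py <<'E'
from cell import env
import cv2, numpy as np
from scipy.spatial.transform import Rotation as Ro
def ray(n,px,p=None):
    p=p or env.camera_params(n); K=np.array(p["camera_matrix"]); R=np.array(p["R"]); t=np.array(p["t"])
    v=np.array([(px[0]-K[0,2])/K[0,0],(px[1]-K[1,2])/K[1,1],1.])
    if n=="wrist":
        r=np.hypot(v[0],v[1]); v=np.array([v[0]/r*np.sin(r),v[1]/r*np.sin(r),np.cos(r)]) if r>1e-9 else np.array([0,0,1.])
    return -R.T@t, R.T@v
def onplane(n,px,z,p=None):
    c,d=ray(n,px,p); return c+d*(z-c[2])/d[2]
def proj(n,X,p):
    v=np.array(p["R"])@np.array(X)+np.array(p["t"]); K=np.array(p["camera_matrix"])
    if n=="wrist":
        r=np.hypot(v[0],v[1]); a=np.arctan2(r,v[2]); return np.array([K[0,2]+K[0,0]*a*v[0]/r,K[1,2]+K[0,0]*a*v[1]/r])
    return (K@v)[:2]/v[2]
def tri(rs):
    A=np.zeros((3,3));b=np.zeros(3)
    for c,d in rs:
        d=d/np.linalg.norm(d);P=np.eye(3)-np.outer(d,d);A+=P;b+=P@c
    return np.linalg.solve(A,b)
def quat(yaw,tilt=0.):
    """tool down; closing axis (tool y) at world angle yaw; tilt leans the tool's back toward -y' (y'=yaw+90deg), about the closing axis"""
    y=np.array([np.cos(yaw),np.sin(yaw),0]); z=np.array([0,0,-1.]); x=np.cross(y,z)
    M=Ro.from_matrix(np.c_[x,y,z]); return (Ro.from_rotvec(tilt*y)*M).as_quat()
E
python3 - <<'E'
from h import *
for n,px,z in [("box",(435,229),.029),("bottle",(249,226),.09),("jar",(441,173),.099),("drop",(292,220),.06),("vial",(210,216),.06),("socket",(368,217),.038),("bay",(337,220),.02),("wheel",(292,192),.1)]:
    print(n,onplane("top",px,z).round(3))
p=env.camera_params("wrist"); o=env.get_obs(); R=Ro.from_quat(o["tool_rot"]).as_matrix()
print("cam in tool",(R.T@(-p["R"].T@p["t"]-o["tool_pos"])).round(3),"axis",(R.T@p["R"][2]).round(3),R.round(2).tolist())
b=onplane("top",(337,220),.0);x=onplane("top",(435,229),.0)
for yaw in (0,np.pi): 
  for P in (b,x): 
    q=env.ik([P[0],P[1],.25],quat(yaw)); print(None if q is None else np.round(q,2))
E
```

```text
box [ 0.445 -0.307  0.029]
bottle [0.444 0.249 0.09 ]
jar [ 0.603 -0.314  0.099]
drop [0.467 0.126 0.06 ]
vial [0.478 0.373 0.06 ]
socket [ 0.48  -0.103  0.038]
bay [ 0.473 -0.01   0.02 ]
wheel [0.544 0.125 0.1  ]
cam in tool [ 0.069 -0.    -0.143] axis [-0.274 -0.     0.962] [[-0.96, 0.28, -0.0], [0.28, 0.96, -0.0], [-0.0, -0.0, -1.0]]
[-0.74  0.19  0.78  1.94 -0.16  1.07  0.1 ]
[-0.28  0.47  1.16  1.79 -0.47  1.19  1.03]
[ 0.82  0.4  -1.19  1.83  0.41  1.18  2.64]
[-0.28  0.47  1.16  1.79 -0.47  1.19 -2.11]
```

```bash
python3 - <<'E'
from h import *
import json
L={}
def look(k):
    p=env.camera_params("wrist"); im=env.read_camera("wrist"); cv2.imwrite(f"pics/w_{k}.png",im); L[k]={a:np.array(p[a]).tolist() for a in("camera_matrix","R","t")}
for k,P in [("a",(.40,.20,.27)),("b",(.44,.0,.27)),("c",(.44,-.10,.24)),("d",(.43,-.28,.22)),("e",(.43,-.34,.22))]:
    env.move_ptp(P,quat(0)); look(k); print(k,env.get_obs()["t"])
json.dump(L,open("looks.json","w"))
ims=[cv2.imread(f"pics/w_{k}.png") for k in "abcd"]
m=np.vstack([np.hstack(ims[:2]),np.hstack(ims[2:])]); cv2.imwrite("pics/mont.png",cv2.resize(m,(800,500),interpolation=cv2.INTER_AREA))
E
```

```text
a 1.8833
b 2.7667
c 3.3167
d 4.125
e 4.525
```

View pics/mont.png

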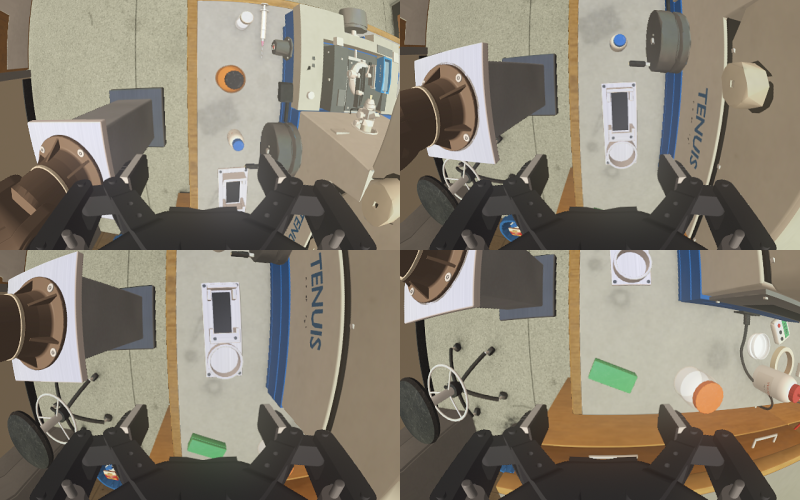

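The montage shows every object clearly. In native pixels, the box is near (340,200) in d, the caddy runs through (350,150) in c, and the bottle is near (370,125) in a. Next I'll measure the box and bottle by colour, and take close caddy looks from two places.

```bash
python3 - <<'E'
from h import *
import json
L=json.load(open("looks.json"))
def green(k):
    im=cv2.imread(f"pics/w_{k}.png"); h=cv2.cvtColor(im,cv2.COLOR_BGR2HSV)
    m=cv2.inRange(h,(45,90,60),(80,255,255)); c=max(cv2.findContours(m,0,1)[0],key=cv2.contourArea)
    return m,c
C={}
# top face brighter: report contour polygons
for k in "de":
    m,c=green(k); im=cv2.imread(f"pics/w_{k}.png"); a=cv2.approxPolyDP(c,3,True)[:,0]; C[k]=a
    print(k,cv2.contourArea(c),[ (q.tolist(),onplane("wrist",q,.029,L[k])[:2].round(4).tolist()) for q in a])
im=cv2.imread("pics/w_a.png");h=cv2.cvtColor(im,cv2.COLOR_BGR2HSV)
m=cv2.inRange(h,(5,150,80),(16,255,255)); m[:,:320]=0; m[:,410:]=0
c=max(cv2.findContours(m,0,1)[0],key=cv2.contourArea);print("amber",cv2.boundingRect(c))
d=cv2.imread("pics/w_d.png")[150:240,280:400]
# close caddy looks
for k,P in [("f",(.43,-.10,.13)),("g",(.45,-.15,.15)),("hh",(.43,-.05,.15))]:
    env.move_ptp(P,quat(0)); p=env.camera_params("wrist"); im=env.read_camera("wrist"); cv2.imwrite(f"pics/w_{k}.png",im); L[k]={a:np.array(p[a]).tolist() for a in("camera_matrix","R","t")}
print(env.get_obs()["t"])
json.dump(L,open("looks.json","w"))
f=cv2.imread("pics/w_f.png")[10:280,290:440]; g=cv2.imread("pics/w_g.png")[10:280,290:440]
cv2.imwrite("pics/cfg.png",np.hstack([cv2.resize(f,None,fx=2.2,fy=2.2,interpolation=2),cv2.resize(g,None,fx=2.2,fy=2.2,interpolation=2)]))
E
```

```text
d 2186.5 [([313, 173], [0.4184, -0.2751]), ([303, 205], [0.4068, -0.3118]), ([368, 227], [0.4816, -0.3385]), ([378, 204], [0.4919, -0.3106]), ([376, 200], [0.4894, -0.3058]), ([357, 194], [0.4674, -0.2989]), ([361, 192], [0.4719, -0.2965]), ([351, 188], [0.4605, -0.292]), ([347, 191], [0.4561, -0.2954]), ([345, 185], [0.4538, -0.2886])]
e 2254.5 [([312, 122], [0.4175, -0.2804]), ([302, 151], [0.4065, -0.3118]), ([370, 176], [0.4813, -0.3395]), ([379, 148], [0.4904, -0.3081])]
amber (346, 106, 41, 40)
6.5167
```

View pics/cfg.png

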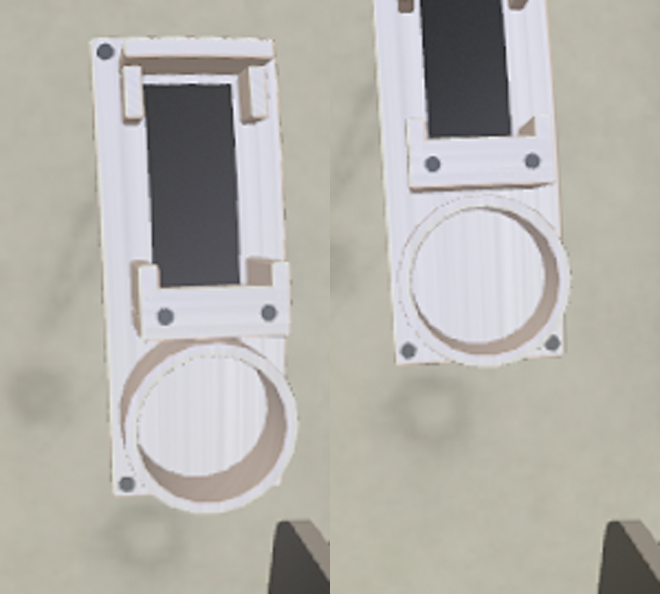

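Crop f shows the lip screws at (165,316) and (268,313), the ring centre at about (211,427) and the left plate edge from (91,39) to (113,495). Crop g shows the same lip screws at (102,164) and (202,161), and the ring centre at (154,281).

```bash
python3 - <<'E'
from h import *
import json
L=json.load(open("looks.json"))
n=lambda x,y:(x/2.2+290-.27,y/2.2+10-.27)
A={"s1":((165,316),(102,164)),"s2":((268,313),(202,161)),"ring":((211,427),(154,281)),"sBL":((127,484),(78,351))}
T={}
for k,(f,g) in A.items(): T[k]=tri([ray("wrist",n(*f),L["f"]),ray("wrist",n(*g),L["g"])]); print(k,T[k].round(4))
f=lambda x,y,z:onplane("wrist",n(x,y),z,L["f"]); g=lambda x,y,z:onplane("wrist",n(x,y),z,L["g"])
tl,bl=f(91,39,.008),f(113,495,.008); d=tl-bl; print("edge",tl.round(4),bl.round(4),np.linalg.norm(d).round(4),"yaw",np.arctan2(-d[0],d[1]).round(4))
print("endwall yaw",[ (np.arctan2(*(b-a)[[1,0]])).round(4) for a,b in [(f(124,55,.04),f(272,55-11,.04)),(f(165,316,.047),f(268,313,.047)),(g(67,364,.008),g(233,354,.008)),(g(102,164,.047),g(202,161,.047))]])
print("lip mid",((f(165,316,.047)+f(268,313,.047))/2).round(4),((g(102,164,.047)+g(202,161,.047))/2).round(4))
print("ring",f(211,427,.038).round(4),g(154,281,.038).round(4), "front corners g",g(67,364,.008).round(4),g(233,354,.008).round(4))
print("floor dark", [f(*q,.008).round(4).tolist() for q in [(145,84),(232,84),(240,284),(153,286)]])
E
```

```text
s1 [ 0.4608 -0.0614  0.0469]
s2 [ 0.4967 -0.0596  0.0474]
ring [ 0.4815 -0.105   0.0318]
sBL [ 0.4521 -0.1367  0.0088]
edge [0.4368 0.0435 0.008 ] [ 0.4465 -0.142   0.008 ] 0.1857 yaw 0.0522
endwall yaw [np.float64(0.1437), np.float64(0.0483), np.float64(0.0614), np.float64(0.0532)]
lip mid [ 0.4788 -0.0605  0.047 ] [ 0.4788 -0.0605  0.047 ]
ring [ 0.4803 -0.1031  0.038 ] [ 0.4806 -0.1046  0.038 ] front corners g [ 0.4473 -0.1426  0.008 ] [ 0.5193 -0.1381  0.008 ]
floor dark [[0.4576, 0.0253, 0.008], [0.4918, 0.0271, 0.008], [0.496, -0.0531, 0.008], [0.4611, -0.0546, 0.008]]
```

```bash
cat >> h.py <<'E'
CY=.053; yp=np.array([-np.sin(CY),np.cos(CY)]); BAY=np.array([.4763,-.0142]); SOCK=np.array([.4808,-.1036])
ZT=.001
def boxpose(th,s,h,ds=0,dh=0,zt=ZT):
    """TCP pose for box tilt th(deg), low corner at s,h mm from lip-end wall / floor"""
    t=np.radians(th); S=s+42*np.cos(t)-zt*1e3*np.sin(t)+ds; H=h+42*np.sin(t)+zt*1e3*np.cos(t)+dh
    xy=BAY+(S-45.25)/1e3*yp
    return np.r_[xy,.008+H/1e3],quat(CY,t)
def st():
    o=env.get_obs(); print("t",round(o["t"],2),"pos",o["tool_pos"].round(4),"F",np.round(o["ft_force"],1),"w",round(o["grip_width"],4),"gf",np.round(o["grip_force"],1))
E
python3 - <<'E'
from h import *
B=np.array([.4489,-.3100]); by=np.arctan2(-.0277,.0738)+np.pi/2
for a in (boxpose(35,18.5+70*.819,70*.574),boxpose(35,18.5,0),boxpose(0,3.2,0)):
    q=env.ik(*a); print(None if q is None else np.round(q,2))
env.set_gripper(.062)
env.move_ptp(np.r_[B,.10],quat(by)); print(np.round(env.get_obs()["qpos"],2)); st()
r=env.move_linear(np.r_[B,ZT],rate=.1,force_limit=6); print("touch",r); st()
env.set_gripper(.02); st()
env.move_linear(np.r_[B,.13]); env.hold(.2); st()
cv2.imwrite("pics/scene1.png",env.read_camera("scene"))
for a in (boxpose(35,18.5+70*.819,70*.574),boxpose(35,18.5,0),boxpose(0,3.2,0)):
    q=env.ik(*a); print(None if q is None else np.round(q,2))
E
```

```text
[-0.08  0.59  0.41  2.09 -0.98  1.03  1.09]
[ 0.03  0.69  0.41  2.05 -0.98  1.05  1.21]
[-0.54  0.6   0.64  2.18 -0.69  0.56  0.66]
[ 0.15  0.49  0.48  1.95 -0.31  0.78  2.03]
t 8.35 pos [ 0.4492 -0.3093  0.1   ] F [0.1 0.8 0.3] w 0.062 gf 0.0
touch False
t 9.49 pos [ 0.4493 -0.3103  0.0015] F [ 0.1 -0.8  0.1] w 0.0622 gf 0.0
t 9.84 pos [ 0.4493 -0.3102  0.0017] F [-0.5  0.   5.3] w 0.0349 gf 60.4
t 11.05 pos [ 0.4484 -0.3098  0.1292] F [-0.1 -0.2 -1.1] w 0.0349 gf 59.8
[-0.14  0.61  0.49  2.1  -1.01  1.07  1.13]
[-0.01  0.7   0.47  2.05 -1.    1.08  1.24]
[-0.55  0.61  0.64  2.18 -0.69  0.56  0.67]
```

```bash
python3 - <<'E'
from h import *
p,q=boxpose(35,18.5+60*.819,60*.574)
env.move_ptp(p+np.r_[yp*.02,.05],q); st()
env.move_linear(p,q,rate=.12); env.hold(.2); st()
im=env.read_camera("scene"); cv2.imwrite("pics/s_in.png",im)
w=env.read_camera("wrist"); cv2.imwrite("pics/w_in.png",w)
u=proj("scene",p,env.camera_params("scene")); print(u)
x,y=int(u[0]),int(u[1]); c=im[max(0,y-60):y+60,max(0,x-70):x+70]
cv2.imwrite("pics/in.png",np.hstack([cv2.resize(c,(420,360),interpolation=2),cv2.resize(w[:,200:560],(378,420))[:360]]))
E
```

```text
t 12.46 pos [0.4725 0.061  0.1173] F [-0.4 -0.  -0.9] w 0.035 gf 59.8
t 13.26 pos [0.4737 0.0422 0.068 ] F [-0.8  0.7 -1.4] w 0.0353 gf 59.8
[337.64409511 207.35448397]
```

View pics/in.png

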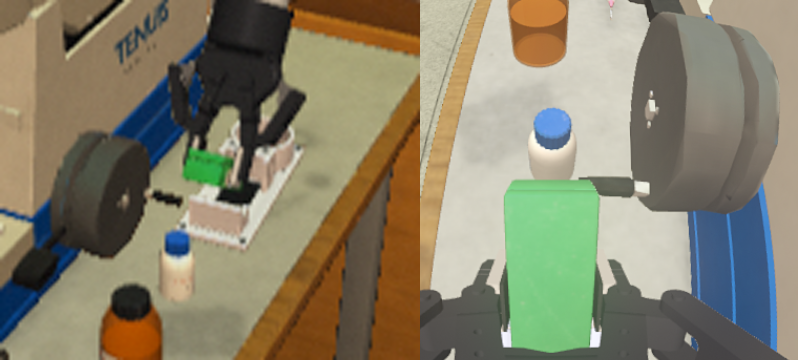

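Crop left: the box is held tilted above the bay and clear of the crank. Crop right: it sits square in the fingers. Inserting under force guard.

```bash
python3 - <<'E'
from h import *
p,q=boxpose(35,20.5,4); print(p.round(4))
r=env.move_linear(p,q,rate=.06,force_limit=6); print("insert",r); st()
if not r:
    env.hold(.2)
    r=env.move_linear(p-np.r_[0,0,.012],rate=.015,force_limit=4); z=env.get_obs()["tool_pos"]; print("floor",r,z[2]-p[2]); st()
    p2=z+np.r_[0,0,.001]; env.move_linear(p2,rate=.02); env.hold(.15); st()
    r=env.move_linear(p2-np.r_[yp*.009,0],rate=.012,force_limit=3.5); z=env.get_obs()["tool_pos"]; print("wall",r,(z-p2)[:2]@yp); st()
E
```

```text
[ 0.4758 -0.0051  0.0369]
insert False
t 14.44 pos [ 0.4758 -0.0048  0.0371] F [ 0.9 -0.3 -1.5] w 0.035 gf 59.8
floor True -0.004120611033606274
t 15.08 pos [ 0.4759 -0.005   0.0328] F [-0.6 -1.1  6.6] w 0.0351 gf 60.9
t 15.48 pos [ 0.4758 -0.0049  0.0336] F [-0.2 -0.7 -1.3] w 0.0349 gf 59.9
wall True -0.005799327264619128
t 16.03 pos [ 0.4759 -0.0108  0.0336] F [ 0.2  1.4 -0.7] w 0.035 gf 60.5
```

```bash
cat > rock.py <<'E'
from h import *
def rock(ths,ds,h=.6,lim=10,dg=0):
    for th in ths:
        t=np.radians(th); sl=90.5-84*np.cos(t)-29*np.sin(t); g=(.8 if th>=19 else sl/2)+dg
        p,q=boxpose(th,29*np.sin(t)+g,h,ds=ds)
        r=env.move_linear(p,q,rate=.03,force_limit=lim); o=env.get_obs()
        print(th,r,np.round(o["ft_force"],1),np.round((o["tool_pos"]-p)*1e3,1),round(o["t"],1))
        if r: return False
    return True
E
python3 - <<'E'
from rock import *
rock([35,32,29,26,23.5,22,20.5],-1.9); st()
E
```

```text
35 False [-0.7 -0.1 -0.9] [-0.1 -0.  -0.1] 16.3
32 False [ 1.  -0.3 -0.3] [-0.1  0.7  0.2] 16.5
29 False [ 0.   0.1 -0.8] [-0.1  0.2  0.1] 16.8
26 False [-0.3 -0.  -1.2] [-0.  -0.2  0. ] 17.0
23.5 False [-0.5 -0.1 -1.1] [-0.  -0.5 -0. ] 17.3
22 False [ 0.3  2.4 -0.4] [-0.  -0.7 -0. ] 17.5
20.5 False [-0.1  1.2 -1.3] [ 0.  -0.6  0. ] 17.8
t 17.78 pos [ 0.4762 -0.012   0.0243] F [-0.1  1.2 -1.3] w 0.0352 gf 62.6
```

```bash
python3 - <<'E'
from rock import *
rock([19.5,18.5,17.5,16.5,15,13,11,9,7,5,3,1.5,0],-1.5,h=.5); env.hold(.2); st()
E
```

```text
19.5 False [-1.   0.  -0.9] [ 0.1 -0.4  0. ] 18.0
18.5 False [ 0.2  0.  -0.8] [ 0. -0.  0.] 18.3
17.5 False [ 0.6 -0.2 -0.2] [0.  0.1 0. ] 18.5
16.5 False [-0.7 -0.3 -1.3] [0.  0.2 0. ] 18.8
15 False [-0.2  0.4  0. ] [-0.   0.4  0.1] 19.0
13 False [ 0.5  0.4 -0.1] [-0.1  0.4  0.1] 19.3
11 False [0.5 0.6 0.4] [-0.   0.2  0.1] 19.5
9 False [-0.5  1.4  1.4] [-0.   0.2  0.1] 19.8
7 False [-0.5  0.3  2.7] [0.  0.  0.1] 20.0
5 False [-0.   0.2  1. ] [ 0.1 -0.   0.1] 20.3
3 False [-0.4 -1.1  1.9] [ 0.1 -0.   0.1] 20.5
1.5 False [-1.  -0.5  4.7] [ 0.  -0.1  0.1] 20.8
0 False [-0.7 -2.7  5.1] [ 0.2 -0.6  0.2] 21.0
t 21.23 pos [ 0.4766 -0.0163  0.0098] F [-0.9 -2.7  6.4] w 0.0348 gf 63.3
```

```bash
python3 - <<'E'
from h import *
import json
L=json.load(open("looks.json"))
def look(k):
    p=env.camera_params("wrist"); im=env.read_camera("wrist"); cv2.imwrite(f"pics/w_{k}.png",im); L[k]={a:np.array(p[a]).tolist() for a in("camera_matrix","R","t")}; return im
env.set_gripper(.058); st()
o=env.get_obs()["tool_pos"]
env.move_linear(o+[0,0,.16],rate=.2)
env.move_ptp((.44,-.10,.17),quat(0)); look("box")
env.set_gripper(.085)
env.move_ptp((.40,.10,.22),quat(0)); look("b1")
env.move_ptp((.40,.17,.22),quat(0)); look("b2"); st()
json.dump(L,open("looks.json","w"))
a=cv2.resize(cv2.imread("pics/w_box.png")[20:260,280:440],(400,600),interpolation=2); b=cv2.resize(cv2.imread("pics/w_b2.png")[:300,280:480],(400,600),interpolation=2)
cv2.imwrite("pics/chk.png",np.hstack([a,b]))
for k in("b1","b2"):
    im=cv2.imread(f"pics/w_{k}.png");h=cv2.cvtColor(im,cv2.COLOR_BGR2HSV)
    m=cv2.inRange(h,(3,140,70),(18,255,255)); m[:,:300]=0;m[:,450:]=0; m[320:]=0
    c=max(cv2.findContours(m,0,1)[0],key=cv2.contourArea);print(k,cv2.boundingRect(c))
    d=cv2.inRange(h,(0,0,0),(180,255,70)); x,y,w,hh=cv2.boundingRect(c); d2=np.zeros_like(d); d2[y:y+hh,x:x+w]=d[y:y+hh,x:x+w]
    cs=cv2.findContours(d2,0,1)[0]; 
    if cs: print("cap",cv2.minEnclosingCircle(max(cs,key=cv2.contourArea)))
E
```

```text
t 21.58 pos [ 0.4763 -0.0154  0.0094] F [ 0.1 -0.1  0.4] w 0.0579 gf 0.0
t 24.79 pos [0.4004 0.1689 0.2197] F [-0.4 -0.4  0.4] w 0.0851 gf 0.0
b1 (348, 3, 54, 57)
cap ((381.70196533203125, 18.402280807495117), 17.220726013183594)
b2 (348, 72, 49, 49)
cap ((375.0, 109.0), 9.999999747378752e-05)
```

View pics/chk.png

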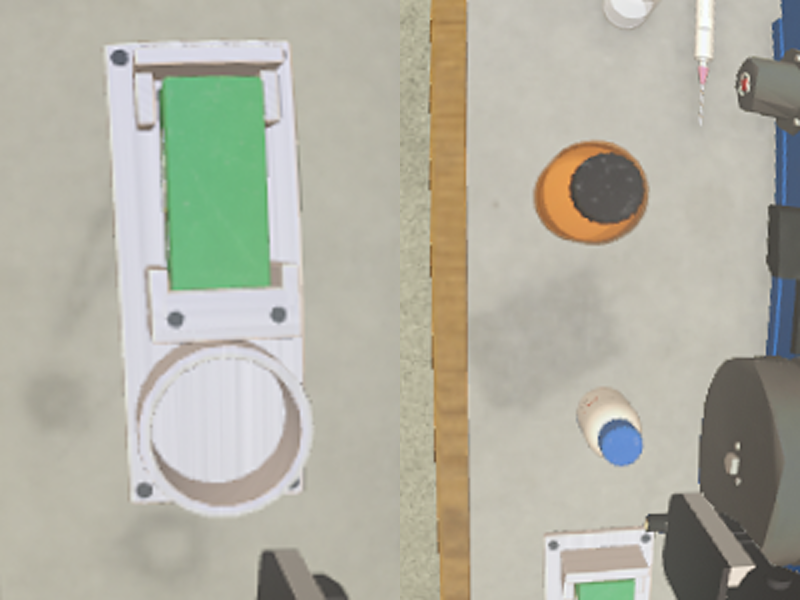

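The left crop shows the box flat in the bay with its end under the lip. In the right crop the bottle cap centre is at native (384.5,94).

```bash
python3 - <<'E'
from h import *
import json
L=json.load(open("looks.json"))
im=cv2.imread("pics/w_box.png");h=cv2.cvtColor(im,cv2.COLOR_BGR2HSV)
c=max(cv2.findContours(cv2.inRange(h,(45,90,60),(80,255,255)),0,1)[0],key=cv2.contourArea)
a=cv2.approxPolyDP(c,3,True)[:,0]; print("box",[onplane("wrist",q,.037,L["box"])[:2].round(4).tolist() for q in a])
def cap(im,lo,hi):
    g=cv2.cvtColor(im,cv2.COLOR_BGR2HSV)[...,2]; m=np.zeros_like(g); m[lo[1]:hi[1],lo[0]:hi[0]]=(g[lo[1]:hi[1],lo[0]:hi[0]]<75)*255
    c=max(cv2.findContours(m,0,1)[0],key=cv2.contourArea); return cv2.minEnclosingCircle(c)
b2=cap(cv2.imread("pics/w_b2.png"),(355,60),(415,130)); print(b2)
q=onplane("wrist",b2[0],.099,L["b2"]); print(q)
# close look from two places, camera near over the bottle
R=[]
for i,P in enumerate([(q[0]-.02,q[1]-.06,.20),(q[0]-.02,q[1]-.10,.20)]):
    env.move_ptp(P,quat(0)); p=env.camera_params("wrist"); im=env.read_camera("wrist"); cv2.imwrite(f"pics/w_c{i}.png",im)
    u=proj("wrist",[q[0],q[1],.099],p).astype(int); c=cap(im,np.maximum(u-40,0),u+40); print(u,c,onplane("wrist",c[0],.099,p).round(4)); R.append(ray("wrist",c[0],p))
print("tri",tri(R).round(4),tri(R+[ray("wrist",b2[0],L["b2"])]).round(4)); st()
E
```

```text
box [[0.4599, 0.024], [0.4564, 0.0074], [0.4608, -0.0516], [0.4942, -0.0493], [0.4911, 0.0252]]
((367.5, 98.5), 5.700977325439453)
[0.43689952 0.25136908 0.099     ]
[349 122] ((358.0, 133.0), 9.999999747378752e-05) [0.4439 0.2431 0.099 ]
[349  70] ((357.0, 77.0), 11.31380844116211) [0.4427 0.2466 0.099 ]
tri [0.4413 0.2443 0.118 ] [0.4394 0.2465 0.1143]
t 25.44 pos [0.4168 0.1501 0.2005] F [-0.1  0.4  0.4] w 0.085 gf 0.0
```

```bash
python3 - <<'E'
from h import *
import json
L=json.load(open("looks.json"))
L["c1"]=env.camera_params("wrist")
R=[]
for k,u in (("b2",(384,94)),("c1",(357,77))):
    im=cv2.imread(f"pics/w_{k}.png"); H=cv2.cvtColor(im,cv2.COLOR_BGR2HSV); print(im[u[1]-3:u[1]+4:3,u[0]].tolist())
    lo=(max(0,u[0]-45),max(0,u[1]-45)); s=im[lo[1]:u[1]+45,lo[0]:u[0]+45]
    m=cv2.inRange(s.max(2),0,95); m=cv2.morphologyEx(m,cv2.MORPH_CLOSE,np.ones((5,5)))
    c=max(cv2.findContours(m,0,1)[0],key=cv2.contourArea); (cx,cy),r=cv2.minEnclosingCircle(c); M=cv2.moments(c)
    px=(cx+lo[0],cy+lo[1]); print(k,px,r,(M["m10"]/M["m00"]+lo[0],M["m01"]/M["m00"]+lo[1]),onplane("wrist",px,.099,L[k]).round(4)); R.append(ray("wrist",px,L[k]))
    cv2.imwrite(f"pics/x_{k}.png",s)
print(tri(R).round(4))
E
```

```text
[[83, 86, 89], [86, 87, 91], [84, 87, 90]]
b2 (383.0, 94.5) 18.200374603271484 (382.9808429118774, 93.8232074438971) [0.4502 0.2553 0.099 ]
[[78, 79, 82], [79, 79, 83], [68, 74, 81]]
c1 (367.11440658569336, 67.02965927124023) 19.80693244934082 (367.0635934885136, 66.56153963182717) [0.4506 0.2562 0.099 ]
[0.4494 0.2551 0.1049]
```

```bash
python3 - <<'E'
from h import *
B=np.array([.4503,.2556])
env.move_ptp(np.r_[B,.18],quat(CY)); 
r=env.move_linear(np.r_[B,.041],rate=.15,force_limit=6); print("touch",r); st()
if not r:
    env.set_gripper(.03); st()
    env.move_linear(np.r_[B,.07],rate=.1); env.hold(.2); st()
    p=env.camera_params("wrist"); im=env.read_camera("wrist"); cv2.imwrite("pics/w_held.png",im)
    o=env.get_obs(); u=proj("wrist",np.r_[o["tool_pos"]+[0,0,.058]],p); print("expected cap px",u)
    cv2.imwrite("pics/held.png",cv2.resize(im[80:400,160:480],(600,600)))
    cv2.imwrite("pics/s_held.png",env.read_camera("scene"))
E
```

```text
touch False
t 27.04 pos [0.4509 0.2557 0.0417] F [ 0.2 -0.1 -0.8] w 0.0847 gf 0.0
t 27.46 pos [0.4507 0.256  0.0418] F [-1.7  0.9  7.9] w 0.0511 gf 57.9
t 28.1 pos [0.4499 0.2555 0.0695] F [-0.  -0.7 -2.6] w 0.0508 gf 59.4
expected cap px [324.50322861 323.91148953]
```

View pics/held.png

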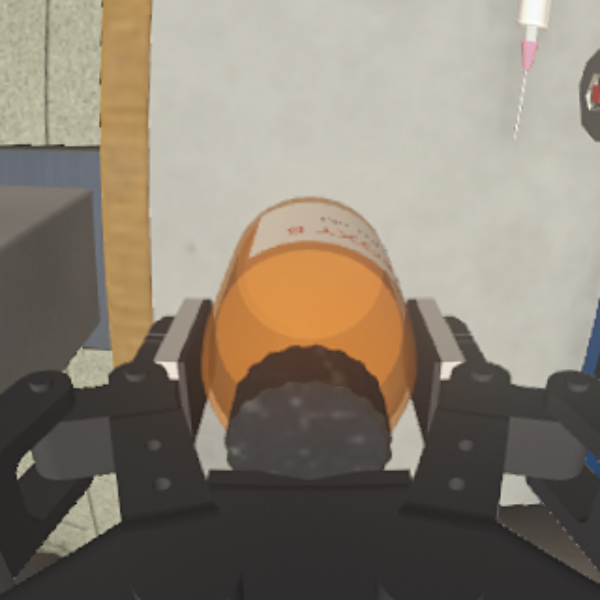

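The bottle is held upright. The cap's far edge is at crop (308,378) and its sides are at (225,440) and (391,440). I'll use these to find the offset along the pads, then carry it to the socket, staying on the robot side of the wheel.

```bash
python3 - <<'E'
from h import *
p=env.camera_params("wrist"); o=env.get_obs(); z=o["tool_pos"][2]+.0575
n=lambda x,y:(160+x*320/600-.2,80+y*320/600-.2)
P=[onplane("wrist",n(*q),z,p) for q in((308,378),(225,440),(391,440))]
for q in P: print((q-o["tool_pos"]).round(4))
r=np.linalg.norm(P[1]-P[2])/2; print("r",r,"centre dy",P[0][1]-r-o["tool_pos"][1])
B=o["tool_pos"]; env.move_linear([.44,B[1],.19],rate=.25); 
env.move_ptp((.43,.05,.21),quat(CY)); env.move_ptp(np.r_[SOCK,.13],quat(CY)); env.hold(.2); st()
w=env.read_camera("wrist"); cv2.imwrite("pics/w_soc.png",w); im=env.read_camera("scene"); cv2.imwrite("pics/s_soc.png",im)
E
```

```text
[-0.001   0.0171  0.0575]
[-0.0154  0.0026  0.0575]
[0.0148 0.0042 0.0575]
r 0.015108883084285674 centre dy 0.0019846351301013865
t 30.68 pos [ 0.4813 -0.1019  0.1303] F [ 0.  -0.2 -2.3] w 0.0509 gf 59.4
```

```bash
python3 - <<'E'
from h import *
T=np.array([.4808,-.1056])
env.move_linear(np.r_[T,.088],rate=.1); env.hold(.3); st()
offs=[(0,0),(0,.0015),(0,-.0015),(.0015,0),(-.0015,0)]
for dx,dy in offs:
    t=T+[dx,dy]
    env.move_linear(np.r_[t,.084],rate=.05)
    r=env.move_linear(np.r_[t,.044],rate=.04,force_limit=5); z=env.get_obs()["tool_pos"][2]; print((dx,dy),r); st()
    if z<.056: break
E
```

```text
t 31.65 pos [ 0.4811 -0.1056  0.0884] F [-0.4  0.3 -2.1] w 0.051 gf 59.4
(0, 0) True
t 32.7 pos [ 0.4811 -0.1056  0.0496] F [2.  0.  0.1] w 0.051 gf 59.2
```

The bottle reached the floor on the first try: the TCP is at 0.0496 and floor contact was expected at about 0.0498. Releasing and checking.

```bash
python3 - <<'E'
from h import *
o=env.get_obs()["tool_pos"]
env.set_gripper(.075); st()
env.move_linear(o+[0,0,.15],rate=.15)
env.move_ptp((.42,-.14,.24),quat(0)); env.hold(.2)
w=env.read_camera("wrist"); p=env.camera_params("wrist"); s=env.read_camera("scene"); st()
H=cv2.cvtColor(w,cv2.COLOR_BGR2HSV)
cv2.imwrite("pics/w_end.png",w); cv2.imwrite("pics/s_end.png",s)
u=proj("scene",[.475,.1,.03],env.camera_params("scene")).astype(int)
cv2.imwrite("pics/end.png",np.hstack([cv2.resize(w[40:260,270:430],(400,550),interpolation=2),cv2.resize(s[u[1]-80:u[1]+85,u[0]-60:u[0]+60],(400,550),interpolation=2)]))
E
```

```text
t 33.07 pos [ 0.4799 -0.1052  0.0493] F [ 0.1 -0.5  0.9] w 0.0752 gf 0.0
t 34.93 pos [ 0.4202 -0.1397  0.2396] F [-0.3 -0.   0.5] w 0.0749 gf 0.0
```

View pics/end.png

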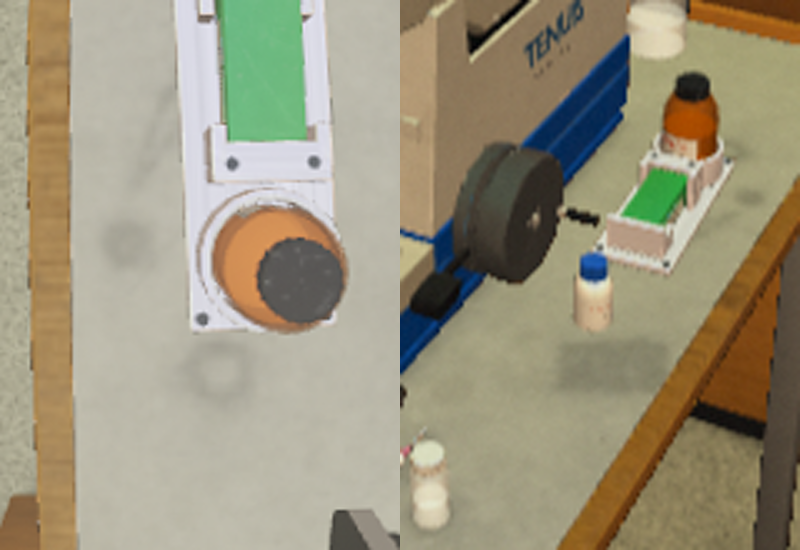

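Both crops show the bottle upright in the ring, the box flat under the lip, and the dropper bottle and vial standing. Handing in.

```bash
python3 -c "
from cell import env
print(env.hand_in())"
```

```text
the job is handed in; nothing more can be done
None
```

I seated the slide box flat in its bay with one end under the lip, stood the resin bottle fully down in its socket, released both, left the bystanders untouched, and handed the job in at about 35 s; no verdict came back.

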